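# Build up the light-measuring head

### The job

Build the measuring head on its detector base, upwards from the bottom and one part at a time: first the tall spacer tube in the seat of the base, then the square filter frame, then the pinhole ring, and the knobbed end cap last. Each part must sit upright and fully home in the one below, and the finished head must be left standing free. Leave the bottle, the beaker and the timer where they are.

Things in the scene. Friction and masses are not known exactly. Their poses are not given: they have to be found in the camera images.
- detector_base: Fixed. Dark square steel foot 84 x 84 x 8 mm with four screw heads; on it a round aluminium seat 52 mm across, open on top, white window inside. Mouth 43 mm across, 12 mm deep, rim 22 mm above the worktop. Origin: centre of the foot's underside; z up, x and y along its edges. The tube goes in it, its origin then 16 mm above the base's.
- spacer_tube: Loose, first. Tall round aluminium tube, body 50 mm across, 50 mm high in all, 0.1 kg, deep bore with black floor. Mouth 43 mm across, 40 mm deep; rim 50 mm above origin. The frame on it has its origin 44 mm above the tube's. Below, a stub 37 mm across, 6 mm long, drops into the mouth of the part below till the body rests on its rim. Origin: centre of the stub's underside, on the worktop; z up.
- filter_frame: Loose, second. Square grey frame with a glass pane, body 50 x 50 mm (x, y along its sides), 24 mm high, 0.09 kg. Square mouth 43 mm, 9 deep; rim 24 mm above origin. Any yaw will do. Ring on it: origin 18 mm above the frame's. Below, a stub 37 mm across, 6 mm long, drops into the mouth of the part below till the body rests on its rim. Origin: centre of the stub's underside, on the worktop; z up.
- pinhole_ring: Loose, third. Round knurled steel ring, body 56 mm across, 26 mm high in all, 0.11 kg, plate with a black dot inside. Mouth 43 mm across, 10 mm deep; rim 26 mm above origin. The cap on it has its origin 20 mm above the ring's. Below, a stub 37 mm across, 6 mm long, drops into the mouth of the part below till the body rests on its rim. Origin: centre of the stub's underside, on the worktop; z up.
- end_cap: Loose, last. Aluminium disc 50 mm across, 6 to 16 mm above origin, with a black round knob on it to grip, 20 mm across, 16 to 40 mm above origin. 0.06 kg. Below, a stub 37 mm across, 6 mm long, drops into the mouth of the part below till the body rests on its rim. Origin: centre of the stub's underside, on the worktop; z up.
- small_bottle: Bystander, loose: small screw-cap bottle with a red cap, 37 mm across, 69 mm high. Origin: centre of its underside. Leave it where it is.
- beaker: Bystander, loose: clear beaker 53 mm across, 70 mm high. Origin: centre of its underside. Leave it where it is.
- timer: Bystander, loose: white bench timer 62 x 62 x 20 mm lying flat. Origin: centre of its underside. Leave it where it is.
Not all that is in view belongs to the job. What is shaped like the spacer_tube but blue, green or pink is not meant.

How it is judged (in metres and radians):
On the way, in this order (a step that is already met when the one before it is completed fails the run):
1. the spacer tube is seated in the detector base (z of spacer_tube in the frame of detector_base between 0.014 and 0.018 m and horizontal distance between spacer_tube and detector_base below 0.006 m and angle between spacer_tube's own z axis and vertical below 0.06 rad), for 0.2 s.
2. the filter frame is seated on the spacer tube (z of filter_frame in the frame of spacer_tube between 0.042 and 0.046 m and horizontal distance between filter_frame and spacer_tube below 0.006 m and angle between filter_frame's own z axis and vertical below 0.06 rad), for 0.2 s.
3. the pinhole ring is seated on the filter frame (z of pinhole_ring in the frame of filter_frame between 0.016 and 0.02 m and horizontal distance between pinhole_ring and filter_frame below 0.006 m and angle between pinhole_ring's own z axis and vertical below 0.06 rad), for 0.2 s.
4. the end cap is seated on the pinhole ring (z of end_cap in the frame of pinhole_ring between 0.018 and 0.022 m and horizontal distance between end_cap and pinhole_ring below 0.006 m and angle between end_cap's own z axis and vertical below 0.06 rad), for 0.2 s.
At the end, for the whole second after the job is handed in: Tube in base, frame on tube, ring on frame, cap on ring: each within 2 mm of its seated height and 6 mm of the axis of the part below, upright within 0.06 rad, and at rest (all of step 1 and all of step 2 and all of step 3 and all of step 4 and linear speed of each of spacer_tube, filter_frame, pinhole_ring, end_cap below 0.02 m/s and angular speed of each of spacer_tube, filter_frame, pinhole_ring, end_cap below 0.2 rad/s); the robot touches nothing.
It fails at once if the small bottle is shifted by more than 20 mm or tipped over (distance of small_bottle from where it was at the start of the episode above 0.02 m or angle between small_bottle's own z axis and vertical above 0.5 rad).
It fails at once if the beaker is shifted by more than 20 mm or tipped over (distance of beaker from where it was at the start of the episode above 0.02 m or angle between beaker's own z axis and vertical above 0.5 rad).
It fails at once if the timer is shifted by more than 20 mm or tipped over (distance of timer from where it was at the start of the episode above 0.02 m or angle between timer's own z axis and vertical above 0.5 rad).
It also fails if it takes over 104 s, if anything falls off the work surface, if the arm or the gripper's body presses on something with over 40 N, if the wrist force passes 120 N, or if a joint passes its speed limit or range.

### The arm

A 7-joint arm with a two-finger parallel gripper is mounted at the origin on a cart in front of the work surface, level with it; the furniture and walls round the work are solid. World frame = base frame: x ahead of the robot, y to its left, z up, the work surface at z = 0. Lengths are in mm, angles in rad, forces in N, time in s.
With the tool pointing down it reaches from about 400 to 875 mm from the base axis. Payload 4.4 kg.
Tool frame: the origin (TCP) lies midway between the tips of the shut fingers; the grasp point (between the pads) lies ctrl.grip_depth behind it (ctrl.grip_depth is the distance from the TCP to the grasp point, in mm); z points along the fingers, y is the line along which they close (so a half turn about z gives the same grasp; the last joint's range is limited). The gripper opens to 85 mm and grips with 20 to 120 N. Pads are 22 mm wide; open, the fingers measure 114 mm over their backs; the gripper's body (76 mm by 85 mm) begins 54 mm behind the grasp point. The pads swing forward as they close: fully open they stand 13 mm farther back than shut.
Start: joints at [-1.259, 0.628, 0.038, 1.517, -0.027, 0.996, -0.02], TCP at [239.747, 604.185, 231.313] pointing down, gripper open.
Joint ranges: [-3.06, 3.06], [-0.37, 2.12], [-1.25, 1.32], [0.18, 2.47], [-1.1, 4.24], [0.23, 1.98], [-2.94, 2.94]. Speed limits (rad/s): [2.57, 2.57, 3.14, 3.14, 3.14, 3.14, 3.14].

### API

Orientations are given as [roll, pitch, yaw] about the fixed x, y, z axes, in that order (R = Rz(yaw) Ry(pitch) Rx(roll)).
In Python, from cell import ctrl gives the robot as it stands.
- The arm moves only by the tool carry_out, never from a script. Its argument "deltas" is one flat list of numbers, 7 for each row, row after row: the turn, a rotation vector about the tool's x, y, z in degrees, then the shift along the tool's x, y, z in m, then the closure, from -1 (fully open) to 1 (shut). In form: [wx, wy, wz, dx, dy, dz, claw, wx, wy, wz, dx, dy, dz, claw, ...]. A call has 1 to 12 rows; each row shifts and turns the commanded pose from where the row before left it, along the tool's axes as they then stand; what a row does not reach is not made up. A row lasts 1/8 s, in which the tool goes at most 62.5 mm and 10.7 degrees, less where a joint would pass 70% of its speed; a pose out of reach is approached as far as the arm can. A call with a gripper value outside its range is refused whole. The fingers move at their own pace and stop on an object; the grip force is fixed at half the most. Time passes only in rows, so rows that do not move let the fingers close. It gives the time, the measured TCP pose, the force, the opening and the grip force at its end, in the units of the state.
- ctrl.read_state(): the state, without advancing time (a new reading comes with each control period).
- ctrl.get_image(name): name is "scene" or "top"; returns the picture (480x640x3 uint8, red, green, blue); there is no depth.
- ctrl.calibration(name): a dict with "mtx" (3x3 intrinsics, pixels), "distortion" ([k1, k2, p1, p2, k3] as OpenCV has them; the pictures are not rectified), "R" (3x3) and "t" (3): a world point X has camera coordinates R X + t. Camera axes: x right, y down, z forward; pixel columns grow to the right and rows downward; lengths in mm; the calibration is good to about 2 mm. A picture is of the moment at which its call begins. calibration takes no time and is no camera call.
- ctrl.finish_job(): hands the job in; it is judged then, once.
The state is a dict: "clock": time; "qpos": joint angles; "qd": joint speeds; "tau": joint torques, N m; "eef_pos": TCP position; "tool_rot": TCP orientation; "force": force on the tool from outside, world axes, zero at the start; "torque": the same for the moment, N m; "width": finger opening in mm; "gripper_force": force on a finger pad.
Only numpy, scipy, OpenCV 4.12 (cv2) and the standard library are available. Lean on these libraries where they do the work, as an engineer would, in place of code of your own. Each camera call takes 0.05 s, during which the arm holds its last target. There are 200 camera calls.

## Working session

There is one attempt and no reset: what is moved stays moved. The work goes in short steps, Python scripts to look and compute and a tool call to move; the robot and the scene stay as the last step left them, time stands still between calls to the robot, and variables do not carry over. Pictures are saved under pics/ and viewed, at most 14 in all, crops included, and the job is handed in when it is done.

Besides the shell and the picture viewer there is one more tool, called after "Emit:" by a JSON object that holds its "fn" and its "kwargs". carry_out: Moves the arm, as the interface text tells. Its arguments: {"type":"object","properties":{"deltas":{"type":"array"}},"required":["deltas"]}

```bash
mkdir -p pics; python3 - <<'E'
from cell import ctrl
import cv2
for n in("scene","top"):
    cv2.imwrite(f"pics/{n}0.png",ctrl.get_image(n)[:,:,::-1]); c=ctrl.calibration(n); print(n,{k:v for k,v in c.items()})
print(ctrl.read_state(),ctrl.grip_depth)
E
```

```text
scene {'mtx': array([[538.42491554,   0.        , 316.61060579],
       [  0.        , 538.42491554, 237.23399983],
       [  0.        ,   0.        ,   1.        ]]), 'distortion': array([-0.00773141,  0.        ,  0.        ,  0.        ,  0.        ]), 'R': array([[-0.66761363, -0.744498  , -0.00384362],
       [-0.30786361,  0.28076372, -0.90906091],
       [ 0.67787317, -0.60571814, -0.41664552]]), 't': array([ 232.29262094,  246.55275172, 1280.22596121])}
top {'mtx': array([[482.42628634,   0.        , 316.23163817],
       [  0.        , 482.42628634, 241.13829813],
       [  0.        ,   0.        ,   1.        ]]), 'distortion': array([0.00610214, 0.        , 0.        , 0.        , 0.        ]), 'R': array([[-0.01181653, -0.999928  ,  0.00209085],
       [-0.99153206,  0.01144683, -0.12935669],
       [ 0.12932344, -0.00360169, -0.99159592]]), 't': array([-151.05335598,  525.34266649, 1284.24906255])}
{'clock': 0.1, 'qpos': array([-1.25878998,  0.62924337,  0.03846259,  1.51828962, -0.02700369,
        0.99634146, -0.0199981 ]), 'qd': array([-0.00150467, -0.00086686,  0.00012303, -0.0020455 ,  0.00177411,
       -0.00015114, -0.00044418]), 'tau': array([ 2.89907090e-03, -5.64524531e+01,  1.23051547e+00, -1.93972582e+01,
        1.13314801e-02,  5.50925164e-03, -1.15274979e-06]), 'eef_pos': array([239.53857217, 603.62260588, 230.48113612]), 'tool_rot': array([-3.13982949e+00,  2.55610415e-05,  2.76377130e+00]), 'force': array([ 0.23213871, -0.14772686, -0.1890855 ]), 'torque': array([ 0.02540458, -0.02059449,  0.0326742 ]), 'gripper_force': 0.0, 'width': 85.3193444915933} 18.700000000000003
```

View pics/scene0.png

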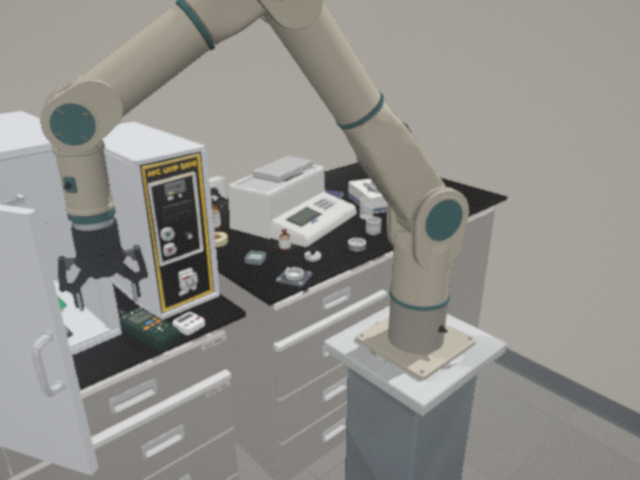

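View pics/top0.png

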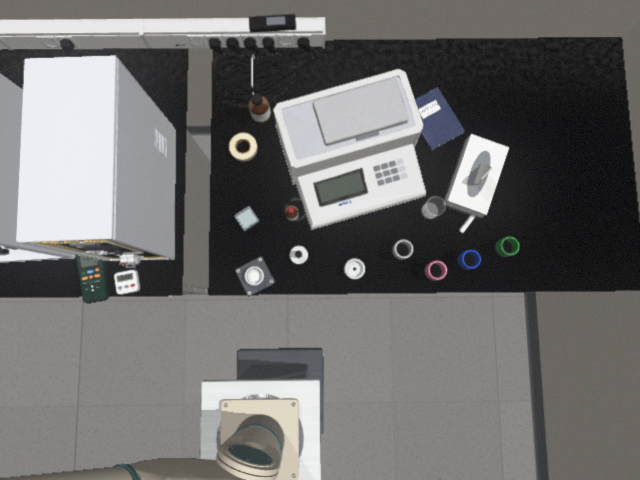

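```bash
cat > h.py <<'E'
from cell import ctrl
import cv2, numpy as np
def crop(n,name,x,y,w,h,s):
    im=ctrl.get_image(n)[y:y+h,x:x+w,::-1]
    im=cv2.resize(im,None,fx=s,fy=s,interpolation=cv2.INTER_CUBIC)
    for i in range(0,w,10): cv2.line(im,(i*s,0),(i*s,12 if (x+i)%50 else 25),(0,255,255),1); 
    for i in range(0,h,10): cv2.line(im,(0,i*s),(12 if (y+i)%50 else 25,i*s),(0,255,255),1)
    cv2.imwrite(f"pics/{name}.png",im)
def ray(n,px):
    c=ctrl.calibration(n); u=cv2.undistortPoints(np.array([[px]],float),c["mtx"],c["distortion"])[0,0]
    return -c["R"].T@c["t"], c["R"].T@np.r_[u,1]
def atz(n,px,z):
    o,d=ray(n,px); return (o+d*(z-o[2])/d[2]).round(1)
def tri(p1,p2):
    o1,d1=ray("top",p1); o2,d2=ray("scene",p2)
    s=np.linalg.lstsq(np.c_[d1,-d2],o2-o1,rcond=None)[0]
    a,b=o1+d1*s[0],o2+d2*s[1]; return ((a+b)/2).round(1), np.linalg.norm(a-b).round(1)
E
python3 - <<'E'
from h import *
crop("top","t1",230,190,200,110,4)
crop("scene","s1",230,190,200,110,4)
E
```

```text
(no output)
```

View pics/t1.png

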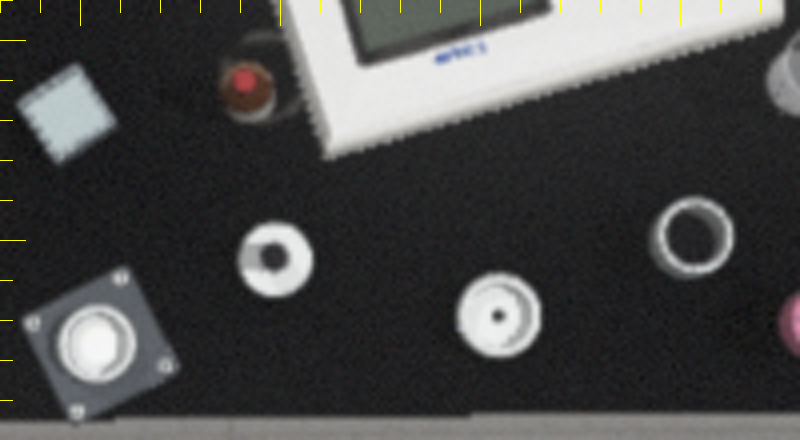

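View pics/s1.png

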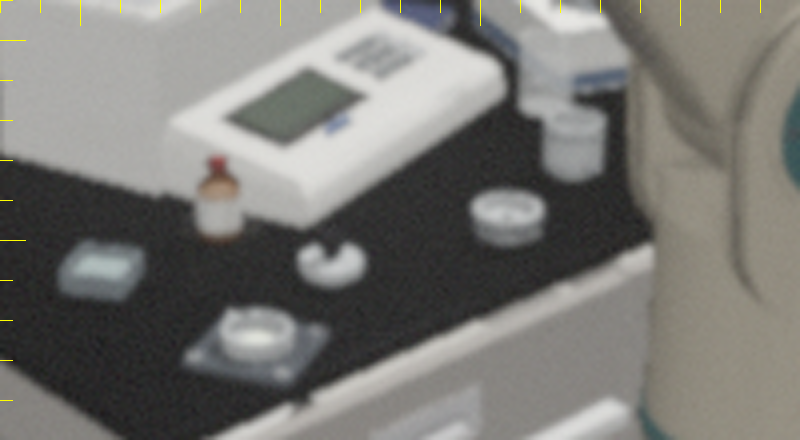

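```bash
python3 - <<'E'
from h import *
P=dict(tube=((694.5,235.5),(575,119),50),ring=((500,314),(509,212),26),cap=((279,259),(332,259),16),base=((97,343),(258,329),22),frame=((68,112),(103,262),24))
f=lambda p:((p[0]+.5)/4-.5+230,(p[1]+.5)/4-.5+190)
for k,(a,b,z) in P.items(): print(k,tri(f(a),f(b)),"top",atz("top",f(a),z),"scene",atz("scene",f(b),z))
print("frame edges",[atz("top",f(p),24) for p in((78,63),(117,121),(60,164),(17,105))])
print("balance",[atz("top",f(p),40) for p in((325,158),(783,22))],"bottle",atz("top",f((247,92)),50),"beaker",atz("top",(433,207),50))
print("base corners",[atz("top",f(p),8) for p in((127,268),(180,366),(78,420),(24,320))])
print("pink/blue/green",[atz("top",p,50) for p in((437,270),(470,260),(508,246))])
E
```

```text
tube (array([ 497.9, -392.7,   48.3]), np.float64(2.9)) top [ 498.8 -391.4   50. ] scene [ 494.2 -390.7   50. ]
ring (array([ 448.6, -262.7,   19.1]), np.float64(2.9)) top [ 449.1 -261.2   26. ] scene [ 437.4 -253.    26. ]
cap (array([ 489.8, -110.3,   12.7]), np.float64(0.4)) top [ 489.6 -110.3   16. ] scene [ 484.6 -106.    16. ]
base (array([432. ,  13.6,  19.1]), np.float64(2.7)) top [432.8  14.3  22. ] scene [426.7  16.3  22. ]
frame (array([592.6,  34.4,  21. ]), np.float64(2.2)) top [592.8  34.9  24. ] scene [586.5  37.3  24. ]
frame edges [array([627.3,  28.2,  24. ]), array([586.1,   0.9,  24. ]), array([556.4,  40.1,  24. ]), array([598.1,  70.2,  24. ])]
balance [array([ 556. , -142.9,   40. ]), array([ 647.2, -459.4,   40. ])] bottle [600.5 -90.4  50. ] beaker [ 611.7 -476.5   50. ]
base corners [array([485.4,  -4.5,   8. ]), array([417.1, -41.2,   8. ]), array([380.9,  28.8,   8. ]), array([450.1,  66.5,   8. ])]
pink/blue/green [array([ 439.8, -479.8,   50. ]), array([ 465.6, -569.6,   50. ]), array([ 502.3, -674. ,   50. ])]
```

```bash
python3 - <<'E'
from h import *
print([atz("scene",p,0) for p in((162,312),(218,295),(188,323))],[atz("top",p,0) for p in((175,255),(126,282),(92,280))],[atz("top",p,350) for p in((20,240),(145,255),(175,130))])
E
```

```text
[array([520.6, 385.5,   0. ]), array([496.2, 230.5,   0. ]), array([429.7, 361. ,   0. ])] [array([493.5, 237.3,   0. ]), array([420. , 370.8,   0. ]), array([426.7, 464.9,   0. ])] [array([491.8, 456. , 350. ]), array([457.6, 197.4, 350. ]), array([725. , 142.5, 350. ])]
```

Emit:
{"fn": "carry_out", "kwargs": {"deltas": [0,0,0,-0.028,-0.037,0,-1,0,0,0,-0.028,-0.037,0,-1,0,0,0,-0.028,-0.037,0,-1,0,0,0,-0.028,-0.037,0,-1,0,0,0,-0.028,-0.037,0,-1,0,0,9.76,0,0,0,-1,0,0,9.76,0,0,0,-1,0,0,9.76,0,0,0,-1,0,0,9.76,0,0,0,-1,0,0,9.76,0,0,0,-1,0,0,9.76,0,0,0,-1,0,0,9.76,0,0,0,-1]}}

```text
clock: 1.7
eef_pos: [301.5, 380.6, 231.3]
tool_rot: [-3.141, -0.0, 1.566]
force: [-0.2, 0.5, -0.2]
width: 85.2
gripper_force: 0.0
```

Emit:
{"fn": "carry_out", "kwargs": {"deltas": [0,0,0,-0.05,0.028,0,-1,0,0,0,-0.05,0.028,0,-1,0,0,0,-0.05,0.028,0,-1,0,0,0,-0.05,0.028,0,-1,0,0,0,-0.05,0.028,0,-1,0,0,0,-0.052,0.006,0,-1,0,0,0,-0.052,0.006,0,-1,0,0,0,-0.052,0.006,0,-1,0,0,0,-0.052,0.006,0,-1,0,0,0,-0.052,0.006,0,-1,0,0,0,-0.052,0.006,0,-1,0,0,0,-0.052,0.006,0,-1]}}

```text
clock: 3.2
eef_pos: [484.1, -234.8, 231.3]
tool_rot: [3.141, -0.0, 1.572]
force: [0.4, -0.2, -0.4]
width: 85.3
gripper_force: 0.0
```

Emit:
{"fn": "carry_out", "kwargs": {"deltas": [0,0,0,-0.052,0.0045,0,-1,0,0,0,-0.052,0.0045,0,-1,0,0,0,-0.052,0.0045,0,-1,0,0,0,0,0,0.045,-1,0,0,0,0,0,0.045,-1,0,0,0,0,0,0.045,-1,0,0,0,0,0,0.045,-1,0,0,0,0,0,0.033,-1,0,0,0,0,0,0,-1]}}

```text
clock: 4.32
eef_pos: [495.8, -387.7, 15.6]
tool_rot: [-3.137, -0.004, 1.571]
force: [0.8, 0.8, 0.5]
width: 85.6
gripper_force: 0.0
```

```bash
python3 - <<'E'
from h import *
crop("scene","s2",310,140,130,110,6)
print(ctrl.read_state()["eef_pos"])
E
```

```text
[ 496.97763443 -388.95335403   17.60976081]
```

View pics/s2.png

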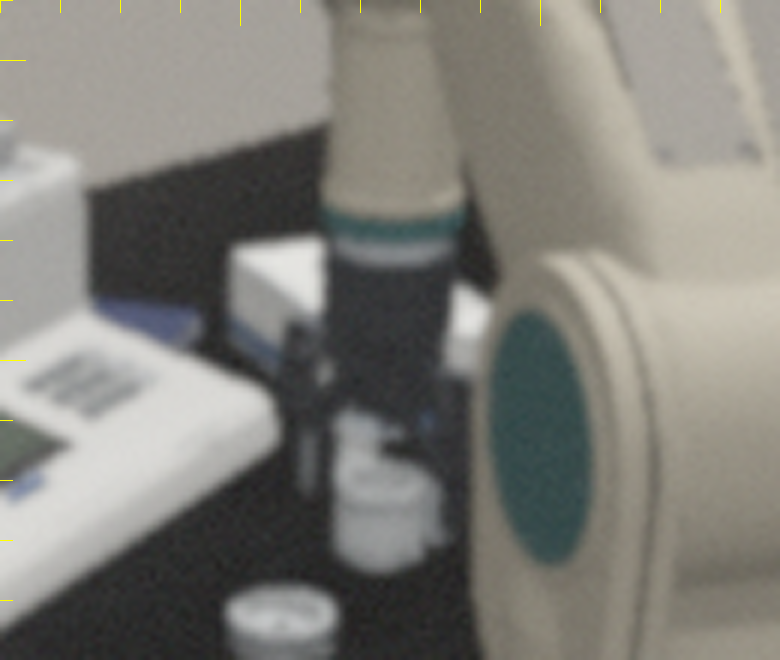

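The close crop shows the silver (not coloured) tube between the open fingers, at full pixel ~(374,226). Closing.

Emit:
{"fn": "carry_out", "kwargs": {"deltas": [0,0,0,0,0,0,1,0,0,0,0,0,0,1,0,0,0,0,0,0,1,0,0,0,0,0,0,1,0,0,0,0,0,0,1,0,0,0,0,0,0,1]}}

```text
clock: 5.12
eef_pos: [498.5, -390.1, 20.4]
tool_rot: [3.139, 0.002, 1.571]
force: [-1.0, 0.5, 6.5]
width: 48.5
gripper_force: 61.5
```

Emit:
{"fn": "carry_out", "kwargs": {"deltas": [0,0,0,0,0,-0.045,1,0,0,0,0,0,-0.045,1,0,0,0,0.0507,-0.0081,0,1,0,0,0,0.0507,-0.0081,0,1,0,0,0,0.0507,-0.0081,0,1,0,0,0,0.0507,-0.0081,0,1,0,0,0,0.0507,-0.0081,0,1,0,0,0,0.0507,-0.0081,0,1,0,0,0,0.0507,-0.0081,0,1,0,0,0,0.0507,-0.0081,0,1,0,0,0,0,0,0.03,1,0,0,0,0,0,0,1]}}

```text
clock: 6.62
eef_pos: [431.8, 17.1, 78.0]
tool_rot: [-3.14, -0.0, 1.573]
force: [0.3, -1.1, -0.8]
width: 48.6
gripper_force: 62.6
```

```bash
python3 - <<'E'
from h import *
a=ctrl.get_image("top")[190:300,200:300]; b=ctrl.get_image("scene")[200:310,240:340]
im=np.hstack([cv2.resize(i[:,:,::-1],None,fx=4,fy=4,interpolation=cv2.INTER_CUBIC) for i in(a,b)])
for i in range(0,800,40): cv2.line(im,(i,0),(i,10),(0,255,255),1)
for i in range(0,440,40): cv2.line(im,(0,i),(10,i),(0,255,255),1); cv2.line(im,(400,i),(410,i),(0,255,255),1)
cv2.imwrite("pics/c3.png",im)
s=ctrl.read_state();print(s["eef_pos"],s["width"],s["tool_rot"])
E
```

```text
[432.94540046  15.31925246  79.02912958] 48.6121811535711 [3.14080612e+00 2.55918906e-04 1.56952233e+00]
```

View pics/c3.png

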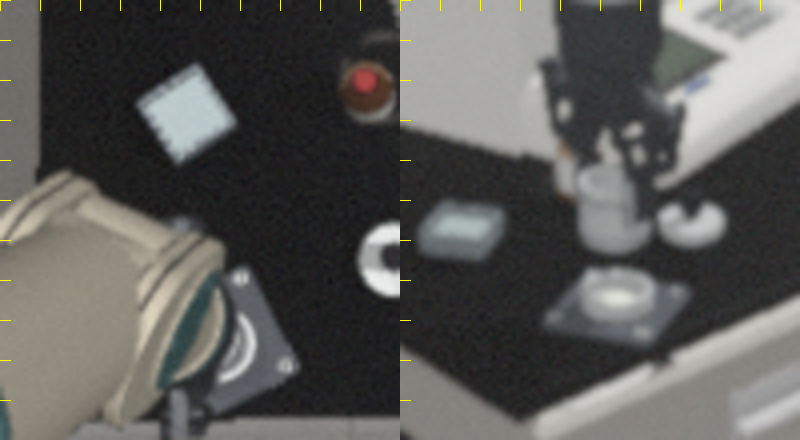

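Emit:
{"fn": "carry_out", "kwargs": {"deltas": [0,0,0,0,0,0.009,1,0,0,0,0,0,0.009,1,0,0,0,0,0,0.009,1,0,0,0,0,0,0.009,1,0,0,0,0,0,0.0025,1,0,0,0,0,0,0.0025,1,0,0,0,0,0,0.0025,1,0,0,0,0,0,0,1]}}

```text
clock: 7.72
eef_pos: [432.3, 16.1, 36.2]
tool_rot: [3.141, -0.001, 1.57]
force: [-4.5, 0.1, 29.3]
width: 48.8
gripper_force: 65.5
```

Emit:
{"fn": "carry_out", "kwargs": {"deltas": [0,0,0,0,0,0,-1,0,0,0,0,0,0,-1,0,0,0,0,0,0,-1,0,0,0,0,0,0,-1,0,0,0,0,0,-0.04,-1,0,0,0,0,0,-0.04,-1,0,0,0,0.02,0,-0.04,-1,0,0,0,0.03,0,-0.03,-1,0,0,0,0.03,0.03,0,-1,0,0,0,0.03,0.05,0,-1]}}

```text
clock: 8.98
eef_pos: [512.1, 128.0, 185.3]
tool_rot: [-3.141, -0.001, 1.572]
force: [1.2, -0.6, 0.7]
width: 85.3
gripper_force: 0.0
```

```bash
cat >> h.py <<'E'
def two(name,tx,ty,sx,sy):
    a=ctrl.get_image("top")[ty:ty+110,tx:tx+100]; b=ctrl.get_image("scene")[sy:sy+110,sx:sx+100]
    im=np.hstack([cv2.resize(i[:,:,::-1],None,fx=4,fy=4,interpolation=cv2.INTER_CUBIC) for i in(a,b)])
    for i in range(0,800,40): cv2.line(im,(i,0),(i,10),(0,255,255),1)
    for i in range(0,440,40): cv2.line(im,(0,i),(10,i),(0,255,255),1); cv2.line(im,(400,i),(410,i),(0,255,255),1)
    cv2.imwrite(f"pics/{name}.png",im)
    s=ctrl.read_state();print(s["eef_pos"],s["width"],s["tool_rot"])
E
python3 -c "
from h import *
two('c4',200,190,240,200)"
```

```text
[517.47565152 130.78623557 184.67785615] 85.29360969423577 [ 3.13582733e+00 -9.48040449e-04  1.57785505e+00]
```

View pics/c4.png

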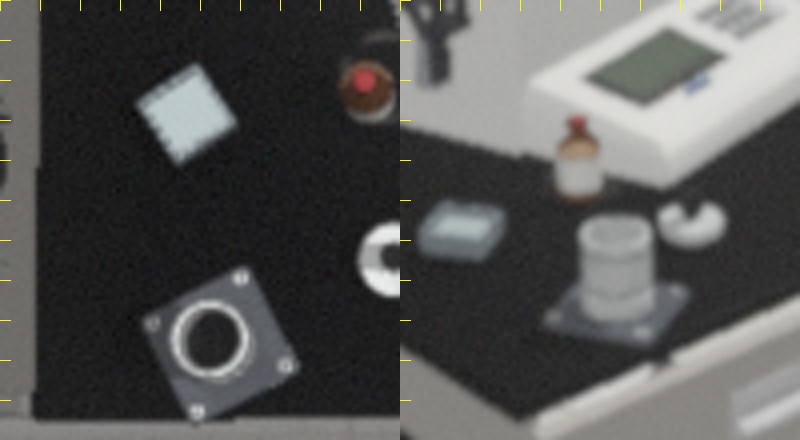

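The tube stands upright in the seat; rim at top-crop (209,339). The frame is at top-crop (188,113).

```bash
python3 - <<'E'
from h import *
f=lambda p,x,y:((p[0]+.5)/4-.5+x,(p[1]+.5)/4-.5+y)
t=lambda p:f(p,200,190); s=lambda p:f((p[0]-400,p[1]),240,200)
print("rim",tri(t((209,339)),s((615,237))),atz("top",t((209,339)),66),atz("scene",s((615,237)),66))
print("frame",tri(t((188,113)),s((462,230))),atz("top",t((188,113)),24))
E
```

```text
rim (array([432.6,  14.1,  61.1]), np.float64(1.6)) [432.8  14.   66. ] [424.4  19.7  66. ]
frame (array([593.1,  35.4,  14.3]), np.float64(2.2)) [592.1  34.9  24. ]
```

Emit:
{"fn": "carry_out", "kwargs": {"deltas": [0,0,0,-0.0304,0.0264,0,-1,0,0,0,-0.0304,0.0264,0,-1,0,0,0,-0.0304,0.0264,0,-1,0,0,-8.8,0,0,0,-1,0,0,-8.8,0,0,0,-1,0,0,-8.8,0,0,0,-1,0,0,-8.8,0,0,0,-1,0,0,0,0,0,0.05,-1,0,0,0,0,0,0.05,-1,0,0,0,0,0,0.04,-1,0,0,0,0,0,0,-1]}}

```text
clock: 10.45
eef_pos: [588.5, 34.9, 41.9]
tool_rot: [-3.135, -0.004, 2.185]
force: [-0.0, 0.1, -0.1]
width: 85.8
gripper_force: 0.0
```

Emit:
{"fn": "carry_out", "kwargs": {"deltas": [0,0,0,0,0,0.02,-1,0,0,0,0,0,0.0185,-1,0,0,0,0,0,0,-1,0,0,0,0,0,0,-1]}}

```text
clock: 10.95
eef_pos: [592.1, 35.1, 6.7]
tool_rot: [3.141, 0.0, 2.186]
force: [0.5, -0.9, 0.6]
width: 85.0
gripper_force: 0.0
```

Emit:
{"fn": "carry_out", "kwargs": {"deltas": [0,0,0,0,0,0,1,0,0,0,0,0,0,1,0,0,0,0,0,0,1,0,0,0,0,0,0,1,0,0,0,0,0,0,1,0,0,0,0,0,0,1]}}

```text
clock: 11.7
eef_pos: [592.3, 35.1, 7.3]
tool_rot: [3.14, 0.001, 2.186]
force: [-0.6, 0.8, 5.1]
width: 48.9
gripper_force: 62.5
```

Emit:
{"fn": "carry_out", "kwargs": {"deltas": [0,0,0,0,0,-0.045,1,0,0,0,0,0,-0.045,1,0,0,0,0.0187,-0.0356,0,1,0,0,0,0.0187,-0.0356,0,1,0,0,0,0.0187,-0.0356,0,1,0,0,0,0.0187,-0.0355,0,1,0,0,0,0,0,0.015,1,0,0,0,0,0,0,1,0,0,0,0,0,0,1]}}

```text
clock: 12.82
eef_pos: [433.2, 14.1, 81.6]
tool_rot: [3.141, 0.001, 2.186]
force: [-0.3, -0.5, -1.3]
width: 48.6
gripper_force: 62.6
```

```bash
python3 -c "
from h import *
two('c5',200,190,240,200)"
```

```text
[433.13159472  14.19581639  81.61455968] 48.25220588245243 [3.14072986e+00 7.07356963e-04 2.18595732e+00]
```

View pics/c5.png

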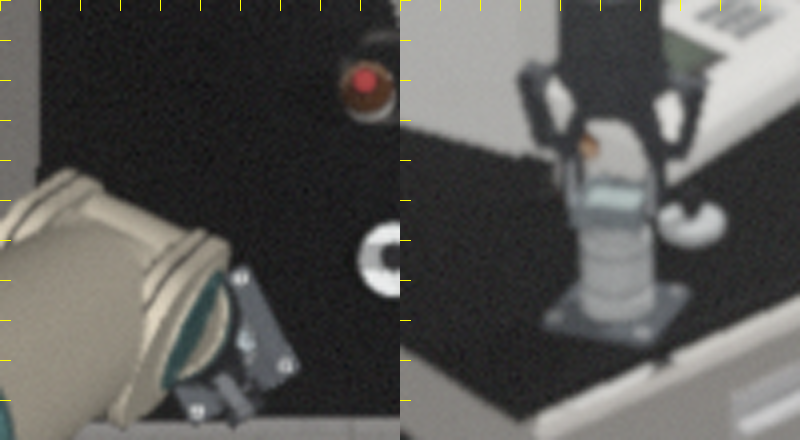

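Emit:
{"fn": "carry_out", "kwargs": {"deltas": [0,0,0,0,0,0.004,1,0,0,0,0,0,0.004,1,0,0,0,0,0,0.003,1,0,0,0,0,0,0.002,1,0,0,0,0,0,0.0015,1,0,0,0,0,0,0,1,0,0,0,0,0,0,1]}}

```text
clock: 13.8
eef_pos: [432.2, 14.1, 67.2]
tool_rot: [3.141, -0.0, 2.186]
force: [-0.4, 0.5, 6.7]
width: 48.4
gripper_force: 63.4
```

Emit:
{"fn": "carry_out", "kwargs": {"deltas": [0,0,0,0,0,0,-1,0,0,0,0,0,0,-1,0,0,0,0,0,0,-1,0,0,0,0,0,0,-1,0,0,0,0,0,-0.05,-1,0,0,0,0,0,-0.05,-1,0,0,0,-0.0327,-0.0231,0,-1,0,0,0,-0.0327,-0.0231,0,-1,0,0,0,-0.0327,-0.0231,0,-1,0,0,8.8,0,0,0,-1,0,0,8.8,0,0,0,-1,0,0,8.8,0,0,0,-1]}}

```text
clock: 15.3
eef_pos: [432.1, -106.1, 166.7]
tool_rot: [-3.141, -0.0, 1.719]
force: [0.6, 0.0, -0.0]
width: 85.3
gripper_force: 0.0
```

```bash
python3 -c "
from h import *
two('c6',200,190,240,200)"
```

```text
[ 432.12351873 -105.91940654  166.63222642] 85.14819263363917 [-3.14092988e+00  2.38295742e-04  1.72445692e+00]
```

View pics/c6.png

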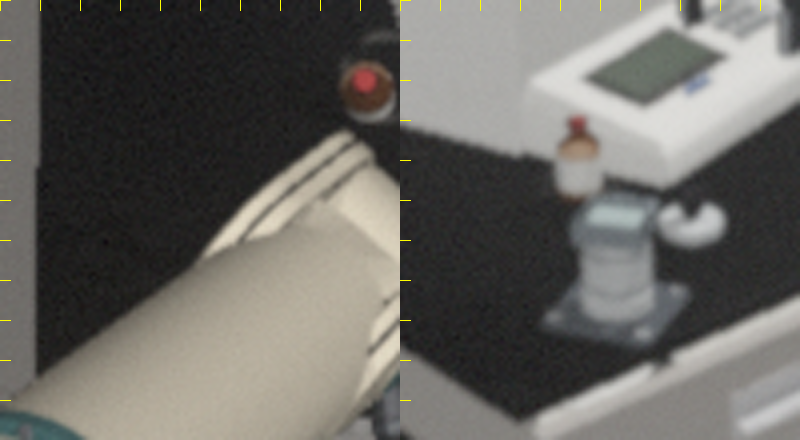

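Emit:
{"fn": "carry_out", "kwargs": {"deltas": [0,0,8.8,0,0,0,-1,0,0,0,-0.0518,0.0054,0,-1,0,0,0,-0.0518,0.0054,0,-1,0,0,0,-0.0518,0.0054,0,-1,0,0,0,0,0,0.04,-1,0,0,0,0,0,0.04,-1,0,0,0,0,0,0.04,-1,0,0,0,0,0,0.025,-1,0,0,0,0,0,0.0138,-1,0,0,0,0,0,0,-1,0,0,0,0,0,0,-1]}}

```text
clock: 16.77
eef_pos: [449.2, -261.8, 8.8]
tool_rot: [3.14, 0.001, 1.572]
force: [0.4, -0.8, 0.6]
width: 85.2
gripper_force: 0.0
```

Emit:
{"fn": "carry_out", "kwargs": {"deltas": [0,0,0,0,0,0,1,0,0,0,0,0,0,1,0,0,0,0,0,0,1,0,0,0,0,0,0,1,0,0,0,0,0,0,1,0,0,0,0,0,0,1]}}

```text
clock: 17.52
eef_pos: [449.0, -261.4, 9.4]
tool_rot: [3.14, 0.0, 1.572]
force: [-2.0, 0.8, 10.5]
width: 53.8
gripper_force: 61.2
```

Emit:
{"fn": "carry_out", "kwargs": {"deltas": [0,0,0,0,0,-0.055,1,0,0,0,0,0,-0.055,1,0,0,0,0.0459,-0.0027,0,1,0,0,0,0.0459,-0.0027,0,1,0,0,0,0.0459,-0.0027,0,1,0,0,0,0.0459,-0.0027,0,1,0,0,0,0.0459,-0.0027,0,1,0,0,0,0.0459,-0.0027,0,1,0,0,0,0,0,0.015,1,0,0,0,0,0,0,1,0,0,0,0,0,0,1]}}

```text
clock: 18.9
eef_pos: [432.4, 13.2, 103.4]
tool_rot: [3.141, 0.0, 1.57]
force: [-0.2, 0.3, -1.3]
width: 54.1
gripper_force: 64.8
```

```bash
python3 -c "
from h import *
two('c7',200,190,240,200)"
```

```text
[432.58275639  13.14983185 103.48431831] 53.97315294351298 [3.14073862e+00 1.23467619e-04 1.56950967e+00]
```

View pics/c7.png

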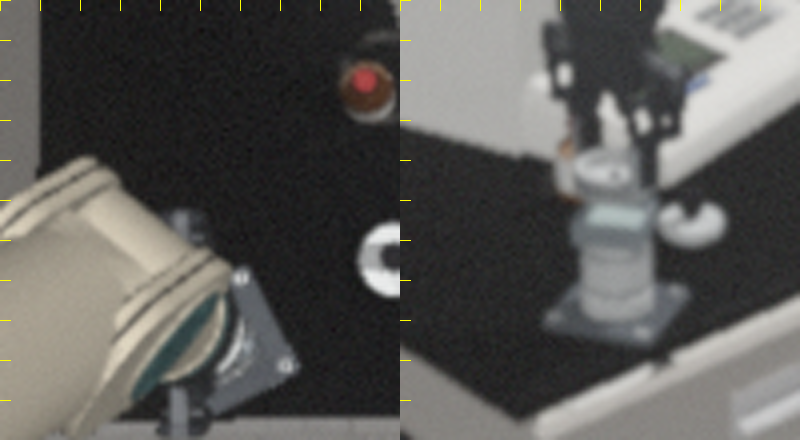

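The ring hangs upright over the frame (crop ~(616,180) over ~(615,220)). Lowering.

Emit:
{"fn": "carry_out", "kwargs": {"deltas": [0,0,0,0.0008,0,0.005,1,0,0,0,0,0,0.004,1,0,0,0,0,0,0.003,1,0,0,0,0,0,0.002,1,0,0,0,0,0,0.0015,1,0,0,0,0,0,0.001,1,0,0,0,0,0,0,1,0,0,0,0,0,0,1]}}

```text
clock: 20.0
eef_pos: [432.3, 14.9, 87.3]
tool_rot: [3.141, -0.001, 1.571]
force: [-2.0, -0.5, 12.0]
width: 53.8
gripper_force: 66.1
```

Emit:
{"fn": "carry_out", "kwargs": {"deltas": [0,0,0,0,0,0,-1,0,0,0,0,0,0,-1,0,0,0,0,0,0,-1,0,0,0,0,0,0,-1,0,0,0,0,0,-0.05,-1,0,0,0,0,0,-0.05,-1,0,0,0,0.045,0,0,-1,0,0,0,0.045,0,0,-1,0,0,0,0,0,0,-1]}}

```text
clock: 21.12
eef_pos: [431.7, 108.5, 186.1]
tool_rot: [-3.141, -0.001, 1.579]
force: [0.4, 0.4, 0.1]
width: 85.4
gripper_force: 0.0
```

```bash
python3 - <<'E'
from h import *
a=ctrl.get_image("top")[240:290,230:310]; b=ctrl.get_image("scene")[220:290,270:350]
im=np.vstack([cv2.resize(i[:,:,::-1],None,fx=s,fy=s,interpolation=cv2.INTER_CUBIC) for i,s in((a,5),(b,5))])
im=cv2.resize(a[:,:,::-1],None,fx=8,fy=8,interpolation=cv2.INTER_CUBIC)
im2=cv2.resize(b[:25],None,fx=8,fy=8,interpolation=cv2.INTER_CUBIC)[:,:,::-1]
im=np.vstack([im,im2])[:600]
for i in range(0,640,80): cv2.line(im,(i,0),(i,12),(0,255,255),1)
for i in range(0,600,80): cv2.line(im,(0,i),(12,i),(0,255,255),1)
cv2.imwrite("pics/c8.png",im)
E
```

```text
(no output)
```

View pics/c8.png

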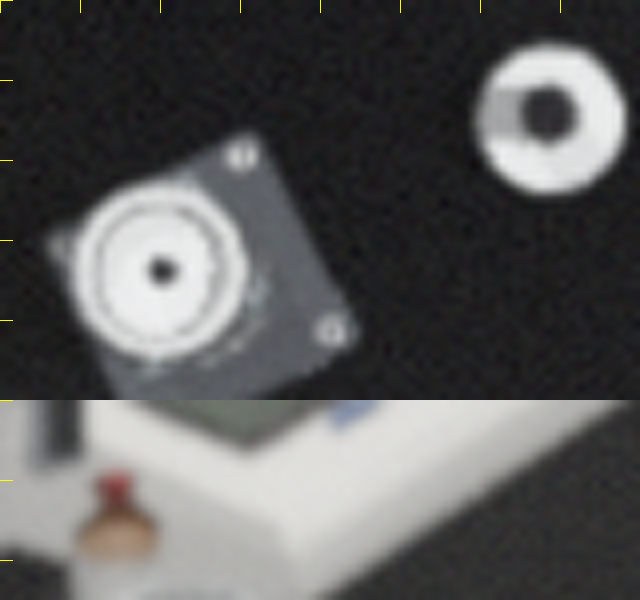

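```bash
python3 - <<'E'
from h import *
f=lambda p:((p[0]+.5)/8-.5+230,(p[1]+.5)/8-.5+240)
print(atz("top",f((160.5,269)),104),atz("top",f((551,119)),15),atz("top",f((549,115)),40))
g=lambda p:((p[0]+.5)/4-.5+230,(p[1]+.5)/4-.5+190)
print(tri(f((549,115)),g((330,236))))
E
```

```text
[433.6  14.8 104. ] [ 489.6 -107.6   15. ] [ 488.4 -107.8   40. ]
(array([ 488.9, -107.7,   33.7]), np.float64(0.3))
```

Emit:
{"fn": "carry_out", "kwargs": {"deltas": [0,0,0,-0.0425,0.0112,0,-1,0,0,0,-0.0425,0.0112,0,-1,0,0,0,-0.0425,0.0112,0,-1,0,0,0,-0.0425,0.0112,0,-1,0,0,0,-0.0425,0.0112,0,-1,0,0,0,0,0,0.05,-1,0,0,0,0,0,0.05,-1,0,0,0,0,0,0.04,-1,0,0,0,0,0,0.017,-1,0,0,0,0,0,0.01,-1,0,0,0,0,0,0,-1,0,0,0,0,0,0,-1]}}

```text
clock: 22.72
eef_pos: [488.8, -108.2, 20.3]
tool_rot: [3.14, 0.001, 1.571]
force: [-0.8, 0.2, -0.6]
width: 85.5
gripper_force: 0.0
```

Emit:
{"fn": "carry_out", "kwargs": {"deltas": [0,0,0,0,0,0,1,0,0,0,0,0,0,1,0,0,0,0,0,0,1,0,0,0,0,0,0,1,0,0,0,0,0,0,1,0,0,0,0,0,0,1,0,0,0,0,0,0,1,0,0,0,0,0,0,1]}}

```text
clock: 23.72
eef_pos: [488.5, -107.5, 19.8]
tool_rot: [3.141, -0.0, 1.571]
force: [-0.3, 0.5, 6.2]
width: 17.6
gripper_force: 58.5
```

Emit:
{"fn": "carry_out", "kwargs": {"deltas": [0,0,0,0,0,-0.058,1,0,0,0,0,0,-0.057,1,0,0,0,0.0409,-0.0186,0,1,0,0,0,0.0409,-0.0186,0,1,0,0,0,0.0409,-0.0185,0,1,0,0,0,0,0,0,1,0,0,0,0,0,0,1,0,0,0,0,0,0,1]}}

```text
clock: 24.72
eef_pos: [433.2, 13.7, 134.6]
tool_rot: [3.141, 0.001, 1.569]
force: [-0.2, 0.5, -1.0]
width: 17.6
gripper_force: 59.0
```

```bash
python3 -c "
from h import *
two('c9',200,190,240,190)"
```

```text
[432.98897849  13.85886051 134.51032299] 17.932603088695462 [3.14116568e+00 5.93635327e-04 1.56931223e+00]
```

View pics/c9.png

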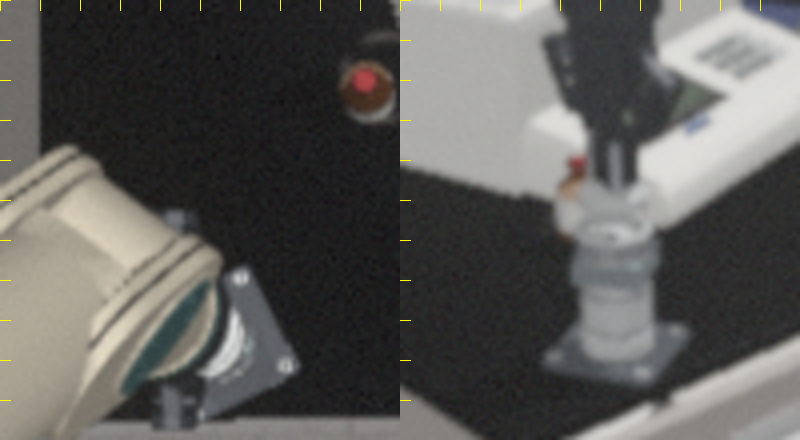

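The cap hangs upright over the ring (both near crop x≈615). Lowering.

Emit:
{"fn": "carry_out", "kwargs": {"deltas": [0,0,0,0.0008,0,0.005,1,0,0,0,0,0,0.004,1,0,0,0,0,0,0.003,1,0,0,0,0,0,0.002,1,0,0,0,0,0,0.0015,1,0,0,0,0,0,0.001,1,0,0,0,0,0,0,1,0,0,0,0,0,0,1]}}

```text
clock: 25.82
eef_pos: [432.6, 15.8, 118.0]
tool_rot: [3.142, -0.0, 1.571]
force: [0.2, -0.2, -0.3]
width: 17.6
gripper_force: 59.0
```

Emit:
{"fn": "carry_out", "kwargs": {"deltas": [0,0,0,0,0,0.0008,1,0,0,0,0,0,0.0007,1,0,0,0,0,0,0,1,0,0,0,0,0,0,1]}}

```text
clock: 26.32
eef_pos: [432.8, 15.9, 117.6]
tool_rot: [3.14, -0.001, 1.571]
force: [-1.8, 0.6, 14.8]
width: 17.8
gripper_force: 60.9
```

Emit:
{"fn": "carry_out", "kwargs": {"deltas": [0,0,0,0,0,0,-1,0,0,0,0,0,0,-1,0,0,0,0,0,0,-1,0,0,0,0,0,0,-1,0,0,0,0,0,0,-1,0,0,0,0,0,0,-1,0,0,0,0,0,-0.04,-1,0,0,0,0,0,-0.05,-1,0,0,0,0.04,0,-0.02,-1,0,0,0,0.05,0,0,-1,0,0,0,0,0,0,-1,0,0,0,0,0,0,-1]}}

```text
clock: 27.82
eef_pos: [432.2, 105.4, 226.4]
tool_rot: [-3.141, 0.001, 1.572]
force: [-0.7, -0.6, 0.3]
width: 85.5
gripper_force: 0.0
```

```bash
python3 -c "
from h import *
two('c10',200,190,240,190)"
```

```text
[432.38951018 104.53121555 226.46551369] 85.43506343866738 [-3.14141410e+00  5.09196816e-04  1.56914937e+00]
```

View pics/c10.png

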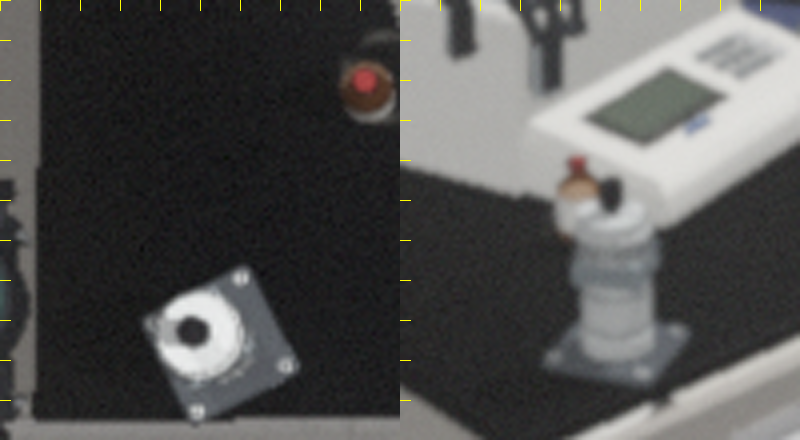

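The cap sits level on the ring (top-crop ~(199,335), knob ~(193,331)) and the stack stands straight. The bottle has not moved, and the gripper is clear.

```bash
python3 -c "
from cell import ctrl
print(ctrl.finish_job())"
```

```text
the job is handed in; nothing more can be done
None
```

I built the measuring head (tube, frame, ring, cap) on the base and handed it in at about 28 s; the last pictures show it upright and standing free, but no verdict came back.

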